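# Set up the shellfish grader for the next size

## Task

Get the roller grader ready for the next size of mussels: take the white undersize tray from under the draining shelf and push it fully home into the bay at the end of the grader, with its blue handle pointing out. Lift the gap lever out of the red pocket, swing it across and let it drop fully into the yellow notch, and roll the orange thumbwheel until the red pointer stands on the green band. Leave the other things on the slab where they are.

Things in the scene. Friction and masses are not known exactly. Their poses are not given: they have to be found in the camera images.
- grader: fixed steel roller grader, right of the slab. Origin on the slab, mid mouth of its tray bay; y points straight out of the bay, x away from the robot; the machine runs to -y. Bay: level tunnel on the slab, 80 wide, 88 high, 145 deep to a solid stop. Deck over it 268 wide, y 0 to -243, top z 100; red button at x 100, y -205, 31 above deck. Rollers y -240 to -580, up to 175; hopper y -410 to -570, up to 290
- bay_mouth (a point): middle of the bay's mouth, 25 above the slab (grader frame 0, 0, 25); axes as the grader's
- bay_stop (a point): middle of the stop at the end of the bay, 25 above the slab (grader frame 0, -145, 25)
- lever_pivot (a point): pivot of the gap lever (grader frame 0, -65, 85), inside the deck; the lever swings about the grader's y axis, between two notched cheeks that rise to about 85 above the pivot (the end walls to 96)
- gap_lever (a joint): lever angle, rad: 0 upright, positive leaning along the grader's +x. A cross pin on the sleeve rests in the gate. Wide red pocket: lever free from -0.55 to -0.37 (starts there). Then three notches, 0.03 play each side: white -0.13, yellow +0.14, blue +0.41, marked by colour tabs. The teeth between can be passed only with the sleeve lifted 14 mm or more
- lever_sleeve (a joint): lift of the sleeve along the lever, m: 0 fully down (it can only be so in the pocket or a notch), at most 0.022. A spring pulls it down with 4.5 N at 0 and about 8 N at the top. Over a tooth it rests at about 0.013
- lever_grip (a point): middle of the black grip on the sleeve: a round handle 27 across, smooth, from 28 below this point to 32 above. It lies on the lever's line, 162 from the pivot when the sleeve is down; z along the lever, y along the pivot axis
- wheel_top (a point): top of the orange thumbwheel at rest (grader frame 0, -185, 110). Wheel 48 across, 12 wide, axle along the grader's y; only its upper 10 mm stands out of the deck, between cheeks 3 high. It is sprung: sinks up to 4 mm, starting at 3 N and 1.5 N more for each mm
- trim_wheel (a joint): thumbwheel angle, rad, stops at -1.5 and 1.5; positive when its top has rolled along the grader's +x. Stays where it is left (1 N at the rim turns it). Moves the red pointer 15 mm per rad along x over a white scale beside the wheel (grader y -211); at 0 the pointer is mid green band, which is 6 mm wide, so the band is -0.2 to 0.2. Starts positive
- tray_center (a point): middle of the loose white undersize tray, half-way up: open pan 56 wide (x), 175 long (y), 50 high, walls 4, blue stub handle on its +y end; about 0.16 kg. At first under the shelf, handle inward, 70 to 95 of the plain end sticking out. Home in the bay, this point is 57.5 inside the mouth and the pan's handle end 30 outside
- tray_handle (a point): where to grip the tray's handle: block 28 wide (x), 38 long (y), 14 thick, from 34 to 48 above the tray's underside; this point lies 111.5 from tray_center along the tray's y, 24 beyond the pan and 14 from the handle's tip, 41 above the underside
- tray_plain_end (a point): point inside the pan near its plain end, 66 from tray_center along the tray's -y (21.5 from the end), 30 above the underside; the pan can be gripped here across its 56 width
- shelf: low wire draining shelf, fixed, 300 (x) by 220 (y). Origin on the slab under the middle of its front edge; it runs to its +y. Underside 112, top 118 above the slab, four thin legs at the corners (x = 144 either side); a basket and a beaker stand on it, from y = 90 back, up to 195 above the slab
- brush: blue scrubbing brush, 140 x 45 x 46, lying beside the tray's way out of the shelf; loose, to be left alone. Origin at the middle of its underside
- knife: shucking knife with a yellow handle, 170 long, lying beside the tray's way out of the shelf; loose, to be left alone. Origin at the middle of its underside
- cup: steel cup, 72 across, 60 high, at the far side of the bay mouth; loose, to be left alone. Origin at the middle of its underside
- mussel1: black mussel, 54 x 28 x 21, near the grader; loose, to be left alone. Origin at the middle of its underside
- mussel2: black mussel, 54 x 28 x 21, near the grader; loose, to be left alone. Origin at the middle of its underside
- mussel3: black mussel, 54 x 28 x 21, near the grader; loose, to be left alone. Origin at the middle of its underside
- soap: white pump bottle, 64 across, 173 high, on the far side of the slab; loose, to be left alone. Origin at the middle of its underside

How it is judged:
By the outcome, as a careful person would: the job done as asked, in the order asked, and still so for the second after the job is handed in, with the robot touching nothing.
It also fails if it takes over 72 s, if anything falls off the work surface, if the arm or the gripper's body presses on something with over 40 N, if the wrist force passes 120 N, or if a joint passes its speed limit or range.

## Robot

A 7-joint arm with a two-finger parallel gripper is mounted at the origin on the work surface. World frame = base frame: x ahead of the robot, y to its left, z up, the work surface at z = 0. Lengths are in m, angles in rad, forces in N, time in s.
With the tool pointing down it reaches from about 0.425 to 0.875 m from the base axis. Payload 4.7 kg.
Tool frame: the origin (TCP) lies midway between the tips of the shut fingers; the grasp point (between the pads) lies 19 mm behind it; x points along the fingers, z is the direction in which the jaws open and shut, and the axes are right-handed (so a half turn about x gives the same grasp; the last joint's range is limited). The gripper opens to 87 mm and grips with 3 to 60 N. Pads are 19 mm wide; open, the fingers measure 117 mm over their backs; the gripper's body (75 mm by 190 mm) begins 51 mm behind the grasp point.
Start: joints at [1.293, 0.321, -0.07, 1.45, 0.023, 1.371, -0.057], TCP at [0.187, -0.623, 0.223] pointing down, gripper open.
Joint ranges: [-2.86, 2.86], [-0.3, 2.09], [-1.38, 1.24], [0.06, 2.45], [-1.56, 4.7], [0.09, 2.05], [-2.69, 2.69]. Speed limits (rad/s): [2.57, 2.57, 3.14, 3.14, 3.14, 3.14, 3.14].

## Interface

Orientations are given as a rotation vector (axis times angle).
In Python, from bench import ctrl gives the robot as it stands.
- The arm moves only by the shell command python3 -m pendant 'ROWS' [OPENING] [FORCE]. ROWS is JSON, a list of rows, each an object with "travel": the shift along the tool's x, y, z in m, a list of three; "twist": the turn about the tool's x in rad. In form: [{"travel": [x, y, z], "twist": twist}, ...]. A call has 1 to 10 rows; each row is the pose to reach, as a shift and turn from the pose measured when the call began, along the tool's axes at that moment; what a row does not reach only later rows make up. A row lasts 1/8 s, in which the tool goes at most 62.5 mm and 10.7 degrees, less where a joint would pass 70% of its speed; a pose out of reach is approached as far as the arm can. A call with a gripper value outside its range is refused whole. OPENING is the opening, from -1 (shut) to 1 (fully open), so that 0 is half open, set as the call begins (- or left out, the last holds). The fingers move at their own pace and stop on an object; FORCE is the grip in N (left out, the last holds). Time passes only in rows, so rows that repeat a pose let the fingers close. It gives the time, the measured TCP pose, the force and the opening at its end, in the units of the state.
- ctrl.get_state(): the state, without advancing time (a new reading comes with each control period).
- ctrl.get_image(name): name is "scene" or "top" or "wrist"; returns the picture (480x640x3 uint8, red, green, blue); there is no depth.
- ctrl.camera_model(name): a dict with "K" (3x3 intrinsics, pixels), "rvec" (rotation vector, rad) and "tvec" (3), from world to camera coordinates, as OpenCV has them; the wrist camera has in their place "T_tool_cam" (4x4, takes a point from camera to tool coordinates, whose origin is the TCP and whose axes are the tool frame's). Camera axes: x right, y down, z forward; pixel columns grow to the right and rows downward; lengths in m; the calibration is good to about 2 mm. A picture is of the moment at which its call begins: read the wrist's pose just before it. camera_model takes no time and is no camera call.
- ctrl.close_job(): hands the job in, once; it reports no verdict.
The state is a dict: "time": time; "joint_positions": joint angles; "qd": joint speeds; "joint_torque": joint torques, N m; "position": TCP position; "tool_rot": TCP orientation; "ft_force": force on the tool from outside, world axes, zero at the start; "torque": the same for the moment, N m; "grip_width": opening from 0.0 (shut) to 1.0 (fully open).
Only numpy, scipy, OpenCV 4.12 (cv2) and the standard library are available. Lean on these libraries where they do the work, as an engineer would, in place of code of your own. Each camera call takes 0.05 s, during which the arm holds its last target.

## Working session

There is one attempt and no reset: what is moved stays moved. The work goes in short steps, Python scripts to look and compute and a shell command to move; the robot and the scene stay as the last step left them, time stands still between calls to the robot, and variables do not carry over. Pictures are saved under pics/ and viewed, and the job is handed in when it is done.

```bash
ls; mkdir -p pics
python3 - <<'E'
from bench import ctrl
import cv2,numpy as np
s=ctrl.get_state()
for k,v in s.items(): print(k,np.round(v,4).tolist())
for n in("scene","top","wrist"):
    im=ctrl.get_image(n); cv2.imwrite(f"pics/{n}0.png",im[:,:,::-1])
    m=ctrl.camera_model(n); print(n,{k:np.round(v,4).tolist() for k,v in m.items()})
E
```

```text
pics
time 0.0
joint_positions [1.2931, 0.3218, -0.0701, 1.4517, 0.0226, 1.3708, -0.0569]
qd [-0.0003, -0.0, 0.0001, -0.0002, -0.0006, 0.0018, -0.001]
joint_torque [0.0001, -49.1288, -0.4038, -31.2527, -0.0638, 0.0437, 0.0002]
position [0.1868, -0.622, 0.2215]
tool_rot [0.9927, 1.3349, -0.9909]
ft_force [0.5244, -0.4469, 0.2748]
torque [-0.0245, -0.0058, -0.0294]
grip_width 0.9983
scene {'K': [[553.44, 0.0, 326.5287], [0.0, 553.44, 241.965], [0.0, 0.0, 1.0]], 'rvec': [0.7798, 2.5061, -1.1805], 'tvec': [0.3962, -0.1428, 1.7145]}
top {'K': [[585.3679, 0.0, 313.6644], [0.0, 585.3679, 234.2553], [0.0, 0.0, 1.0]], 'rvec': [2.187, -2.1381, 0.0972], 'tvec': [0.1154, 0.5779, 1.2111]}
wrist {'K': [[330.9204, 0.0, 315.684], [0.0, 330.9204, 234.6284], [0.0, 0.0, 1.0]], 'T_tool_cam': [[0.0007, -0.2488, 0.9685, -0.1613], [0.0001, -0.9685, -0.2488, 0.0673], [1.0, 0.0003, -0.0006, 0.0003], [0.0, 0.0, 0.0, 1.0]]}
```

View pics/scene0.png

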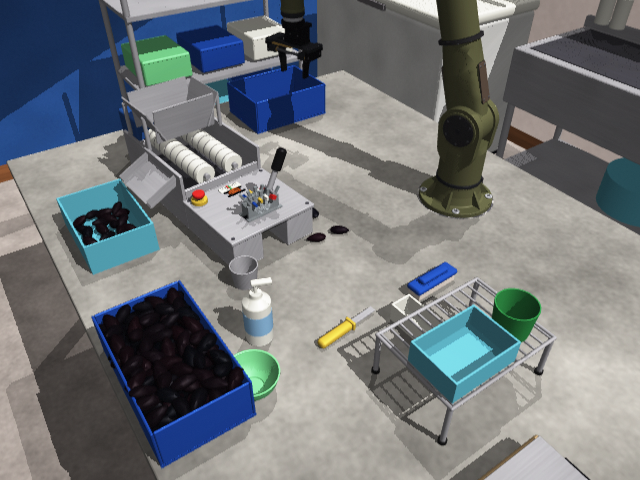

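View pics/top0.png

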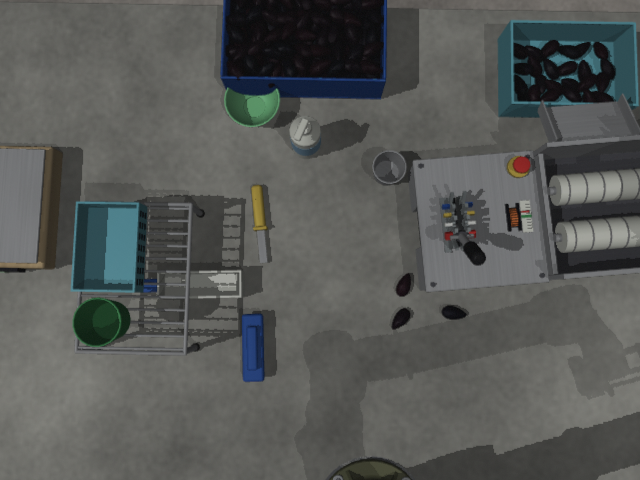

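View pics/wrist0.png

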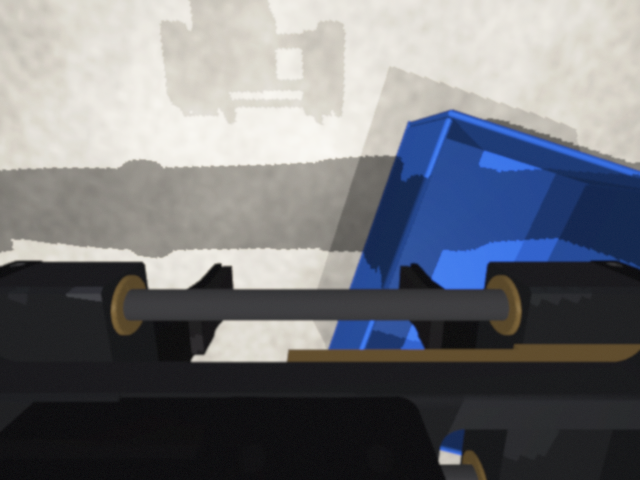

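```bash
cat > h.py <<'E'
import numpy as np,cv2
from scipy.spatial.transform import Rotation as R
from bench import ctrl
def cam(n,st=None):
    m=ctrl.camera_model(n);K=np.array(m["K"])
    if n!="wrist":
        Rw=R.from_rotvec(m["rvec"]).as_matrix();t=np.array(m["tvec"]).ravel()
    else:
        st=st or ctrl.get_state()
        T=np.eye(4);T[:3,:3]=R.from_rotvec(st["tool_rot"]).as_matrix();T[:3,3]=st["position"]
        M=np.linalg.inv(T@np.array(m["T_tool_cam"]));Rw=M[:3,:3];t=M[:3,3]
    return K,Rw,t
def ray(c,uv,z):
    K,Rw,t=c;o=-Rw.T@t;d=Rw.T@np.linalg.inv(K)@np.array([uv[0],uv[1],1.]);return o+d*(z-o[2])/d[2]
def proj(c,p):
    K,Rw,t=c;q=K@(Rw@np.asarray(p,float)+t);return q[:2]/q[2]
def tri(ca,ua,cb,ub):
    A=[];b=[]
    for c,u in((ca,ua),(cb,ub)):
        K,Rw,t=c;o=-Rw.T@t;d=Rw.T@np.linalg.inv(K)@np.array([u[0],u[1],1.]);d/=np.linalg.norm(d)
        P=np.eye(3)-np.outer(d,d);A.append(P);b.append(P@o)
    A=np.vstack(A);b=np.hstack(b);x=np.linalg.lstsq(A,b,rcond=None)[0];return x,np.linalg.norm(A@x-b)
def pose():
    s=ctrl.get_state();M=R.from_rotvec(s["tool_rot"]).as_matrix()
    print("t",round(s["time"],3),"pos",np.round(s["position"],4),"F",np.round(s["ft_force"],1),"g",round(s["grip_width"],3))
    print(np.round(M,3).tolist(), "q",np.round(s["joint_positions"],2).tolist());return np.array(s["position"]),M
def delta(p,axis_z=None,axis_x=None):
    """travel in tool axes to world point p for TCP; """
    x,M=pose();print("travel",np.round(M.T@(np.array(p)-x),4))
E
python3 - <<'E'
from h import *
t=cv2.imread("pics/top0.png")
cv2.imwrite("pics/topR.png",cv2.resize(t[140:300,390:560],None,fx=4.5,fy=3.7*0+3.7,interpolation=cv2.INTER_CUBIC)) if 0 else cv2.imwrite("pics/topR.png",cv2.resize(t[140:300,390:560],None,fx=3.7,fy=3.7,interpolation=cv2.INTER_CUBIC))
cv2.imwrite("pics/topL.png",cv2.resize(t[180:400,60:290],None,fx=2.7,fy=2.7,interpolation=cv2.INTER_CUBIC))
s=cv2.imread("pics/scene0.png")
cv2.imwrite("pics/scR.png",cv2.resize(s[130:290,170:360],None,fx=3.7,fy=3.7,interpolation=cv2.INTER_CUBIC))
for n in("scene","top"):
    K,Rw,t=cam(n);print(n,-Rw.T@t)
E
```

```text
scene [1.13995458 0.93143868 0.97452145]
top [0.4482037  0.11124906 1.26516282]
```

View pics/topR.png

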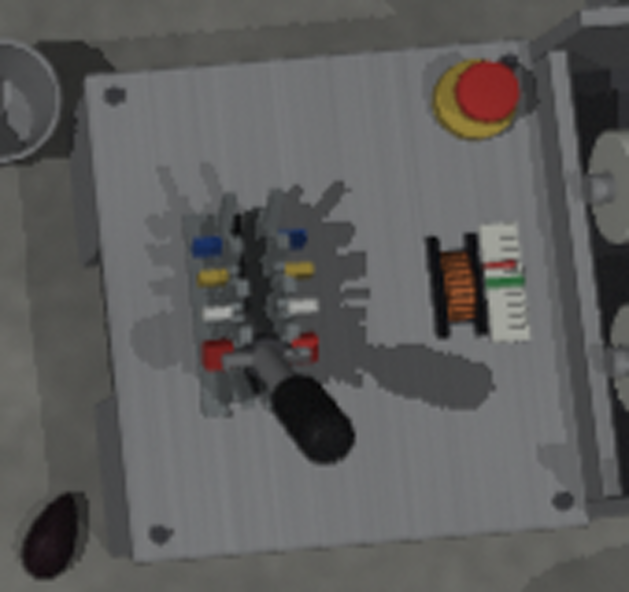

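View pics/topL.png

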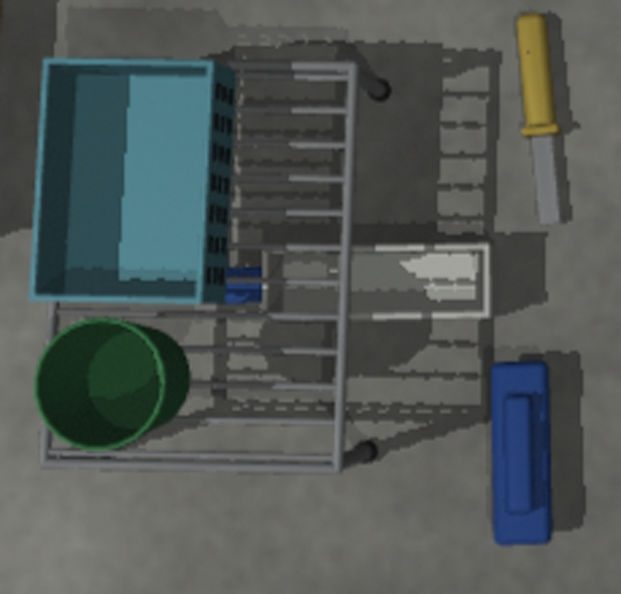

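View pics/scR.png

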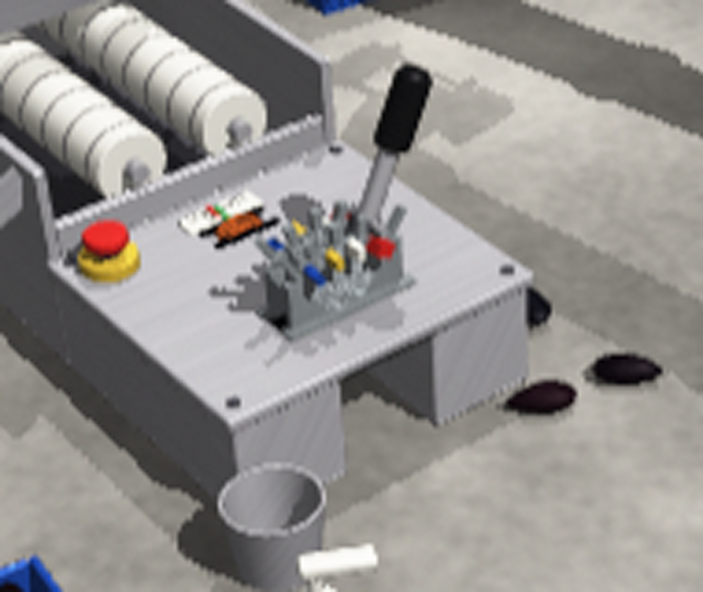

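Run:
```python
from h import *
T=cam("top");S=cam("scene")
r=lambda x,y,z:ray(T,(390+x/3.7-.4,140+y/3.7-.4),z)
l=lambda x,y,z:ray(T,(60+x/2.7-.3,180+y/2.7-.3),z)
A=r(86,76,.1);B=r(135,560,.1);print("deck",A,B,np.linalg.norm(A-B))
gx=(A-B)/np.linalg.norm(A-B);gx[2]=0;gy=np.array([-gx[1],gx[0],0]);O=(A+B)/2;O[2]=0
print("O",O,"gx",gx,"yaw",np.arctan2(gx[1],gx[0]))
# checks
for n,p in dict(button=(488,92,.131),pointer=(500,265,.103),green=(505,283,.103)).items():
    q=r(*p)-O;print(n,q@gx,q@gy)
for n,p in dict(t1=(491,242,.05),t2=(491,317,.05),t3=(352,245,.05),t4=(352,318,.05),sh1=(353,66,.115),sh2=(341,468,.115),brush1=(490,365,.03),brush2=(550,545,.03),knA=(535,15,.01),knB=(553,222,.005),knC=(525,133,.01)).items(): print(n,np.round(l(*p),3))
s=lambda x,y:(170+x/3.7-.4,130+y/3.7-.4)
u=lambda x,y:(390+x/3.7-.4,140+y/3.7-.4)
print("grip top",tri(S,s(412,72),T,u(330,440)))
G=lambda x,y,z:O+gx*x+gy*y+np.array([0,0,z])
for a in(-.37,-.46,-.55):
    p=G(-.0+.194*np.sin(a),-.065,.085+.194*np.cos(a));print(a,p,proj(T,p),proj(S,p))
for n,p in dict(c1=(0,40,.06),m1=(85,490,.01)).items(): print(n,r(*p))
```

```text
deck [ 0.7230959  -0.06968046  0.1       ] [ 0.4601869  -0.09734849  0.1       ] 0.26436085590972563
O [ 0.5916414  -0.08351448  0.        ] gx [0.99450805 0.10466008 0.        ] yaw 0.10485209766737628
button 0.09885828533883968 -0.2058060336271526
pointer 0.009405387806082154 -0.21128467872073523
green -0.0005468392560291376 -0.2128008983002312
t1 [0.497 0.276 0.05 ]
t2 [0.439 0.274 0.05 ]
t3 [0.492 0.383 0.05 ]
t4 [0.436 0.381 0.05 ]
sh1 [0.621 0.374 0.115]
sh2 [0.329 0.37  0.115]
brush1 [0.402 0.276 0.03 ]
brush2 [0.266 0.225 0.03 ]
knA [0.682 0.253 0.01 ]
knB [0.515 0.233 0.005]
knC [0.586 0.258 0.01 ]
grip top (array([ 0.51644137, -0.16022825,  0.25422377]), np.float64(0.00018602330282767028))
-0.37 [ 0.52867619 -0.15549976  0.26587151] [477.85309029 250.8143421 ] [277.64169765 147.18064566]
-0.46 [ 0.51279137 -0.15717145  0.25883418] [477.78470468 260.37989338] [282.76018716 147.5892527 ]
-0.55 [ 0.49759988 -0.15877017  0.25038976] [477.45466609 269.47542486] [287.59499757 148.5557764 ]
c1 [ 0.75232628 -0.02711742  0.06      ]
m1 [ 0.50070204 -0.08450512  0.01      ]
```

```bash
cat >> h.py <<'E'
O=np.array([.5916,-.0835,0]);YAW=.105
gx=np.array([np.cos(YAW),np.sin(YAW),0]);gy=np.array([-np.sin(YAW),np.cos(YAW),0])
def G(x,y,z): return O+gx*x+gy*y+np.array([0,0,z])
def go(*pts,jaw=None):
    """travel for TCP world pts; twist to bring jaw axis to yaw 'jaw' (mod pi)"""
    x,M=pose()
    for p in pts: print("travel",np.round(M.T@(np.array(p)-x),4).tolist())
    if jaw is not None:
        v=M.T@np.array([np.cos(jaw),np.sin(jaw),0])  # rotate z onto v about x: Rx(a)z=(0,-sin a,cos a)
        a=np.arctan2(-v[1],v[2]); print("twist",round(a,4),"or",round(a-np.sign(a)*np.pi,4))
E
python3 - <<'E'
from h import *
go((.45,-.35,.35),(.49,0.,.33),(.467,.2965,.2),(.467,.2965,.011),jaw=.04)
E
```

```text
t 0.15 pos [ 0.1868 -0.6222  0.2217] F [ 0.  -0.4  0.1] g 0.995
[[-0.0, 0.958, 0.288], [0.001, 0.288, -0.958], [-1.0, -0.0, -0.001]] q [1.29, 0.32, -0.07, 1.45, 0.02, 1.37, -0.06]
travel [-0.1281, 0.3304, -0.1851]
travel [-0.1076, 0.4693, -0.5088]
travel [0.0228, 0.5326, -0.7992]
travel [0.2118, 0.5326, -0.7989]
twist -1.319 or 1.8226
```

```bash
python3 -m pendant '[{"travel":[-0.06,0.05,-0.03],"twist":-0.15},{"travel":[-0.1,0.1,-0.05],"twist":-0.3},{"travel":[-0.12,0.15,-0.08],"twist":-0.45},{"travel":[-0.128,0.2,-0.11],"twist":-0.6},{"travel":[-0.128,0.25,-0.14],"twist":-0.75},{"travel":[-0.128,0.295,-0.165],"twist":-0.9},{"travel":[-0.128,0.33,-0.2],"twist":-1.05},{"travel":[-0.125,0.36,-0.25],"twist":-1.2},{"travel":[-0.12,0.385,-0.3],"twist":-1.319},{"travel":[-0.12,0.41,-0.35],"twist":-1.319}]' 0.7 30
python3 - <<'E'
from h import *
go((.49,0.,.33),(.467,.2965,.25),(.467,.2965,.2),(.467,.2965,.011),jaw=.04)
E
```

```text
time: 1.4
position: [0.4787, -0.1672, 0.3415]
tool_rot: [-0.031, 1.572, 0.033]
ft_force: [0.3, -0.2, 1.1]
grip_width: 0.849
t 1.4 pos [ 0.4787 -0.1672  0.3415] F [ 0.3 -0.2  1.1] g 0.849
[[-0.001, -0.041, 0.999], [0.002, 0.999, 0.041], [-1.0, 0.002, -0.001]] q [0.84, 0.01, -0.55, 1.58, 0.0, 1.56, 0.33]
travel [0.0118, 0.1666, 0.0182]
travel [0.0923, 0.4637, 0.0075]
travel [0.1423, 0.4636, 0.0075]
travel [0.3313, 0.4633, 0.0078]
twist 0.001 or -3.1406
```

```bash
python3 -m pendant '[{"travel":[0,0.055,0.01],"twist":0},{"travel":[0.01,0.11,0.01],"twist":0},{"travel":[0.02,0.165,0.01],"twist":0},{"travel":[0.03,0.22,0.01],"twist":0},{"travel":[0.05,0.275,0.01],"twist":0},{"travel":[0.07,0.32,0.01],"twist":0},{"travel":[0.09,0.36,0.01],"twist":0},{"travel":[0.1,0.39,0.01],"twist":0},{"travel":[0.1,0.4,0.01],"twist":0},{"travel":[0.1,0.4,0.01],"twist":0}]'
python3 - <<'E'
from h import *
pose();cv2.imwrite("pics/w1.png",ctrl.get_image("wrist")[:,:,::-1])
E
```

```text
time: 2.65
position: [0.4723, 0.2329, 0.2424]
tool_rot: [-0.032, 1.572, 0.034]
ft_force: [-0.6, -0.3, 0.7]
grip_width: 0.85
t 2.65 pos [0.4723 0.2329 0.2424] F [-0.6 -0.3  0.7] g 0.85
[[-0.001, -0.042, 0.999], [0.001, 0.999, 0.042], [-1.0, 0.002, -0.001]] q [0.41, 0.13, -0.98, 1.7, 0.11, 1.37, -0.55]
```

View pics/w1.png

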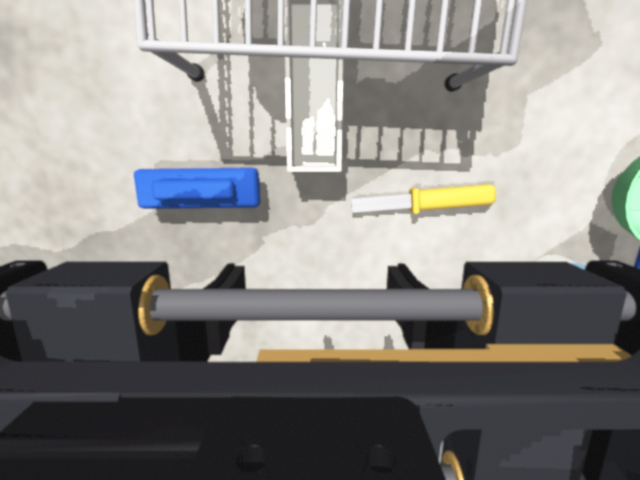

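Run:
```python
from h import *
c=cam("wrist")
for u,z in(((287.5,170),.05),((342.5,170),.05),((290,62),.05),((341,62),.05),((259,172),.046),((259,203),.046),((351,205),.004)): print(u,np.round(ray(c,u,z),4))
go((.466,.2965,.2),(.466,.2965,.011),jaw=.035)
```

```text
(287.5, 170) [0.4407 0.2777 0.05  ]
(342.5, 170) [0.4985 0.28   0.05  ]
(290, 62) [0.4412 0.3812 0.05  ]
(341, 62) [0.4908 0.3832 0.05  ]
(259, 172) [0.4101 0.2741 0.046 ]
(259, 203) [0.4101 0.2409 0.046 ]
(351, 205) [0.5151 0.2361 0.004 ]
t 2.7 pos [0.4727 0.232  0.2425] F [-0.4  1.1  0. ] g 0.853
[[-0.001, -0.04, 0.999], [0.001, 0.999, 0.04], [-1.0, 0.001, -0.001]] q [0.41, 0.13, -0.98, 1.7, 0.11, 1.37, -0.55]
travel [0.0426, 0.0647, -0.0041]
travel [0.2316, 0.0645, -0.0039]
twist 0.005 or -3.1366
```

```bash
python3 -m pendant '[{"travel":[0.04,0.05,-0.003],"twist":0},{"travel":[0.09,0.066,-0.003],"twist":0},{"travel":[0.14,0.066,-0.003],"twist":0},{"travel":[0.19,0.066,-0.003],"twist":0},{"travel":[0.22,0.066,-0.003],"twist":0},{"travel":[0.23,0.066,-0.003],"twist":0},{"travel":[0.23,0.066,-0.003],"twist":0}]' 0.65
python3 - <<'E'
from h import *
pose()
cv2.imwrite("pics/w2.png",ctrl.get_image("wrist")[:,:,::-1])
E
```

```text
time: 3.58
position: [0.4678, 0.2972, 0.013]
tool_rot: [-0.03, 1.571, 0.031]
ft_force: [-0.8, -0.5, 0.2]
grip_width: 0.822
t 3.575 pos [0.4678 0.2972 0.013 ] F [-0.8 -0.5  0.2] g 0.822
[[-0.0, -0.038, 0.999], [0.001, 0.999, 0.038], [-1.0, 0.001, -0.0]] q [0.13, 0.48, -0.89, 1.88, 0.44, 0.99, -0.91]
```

View pics/w2.png

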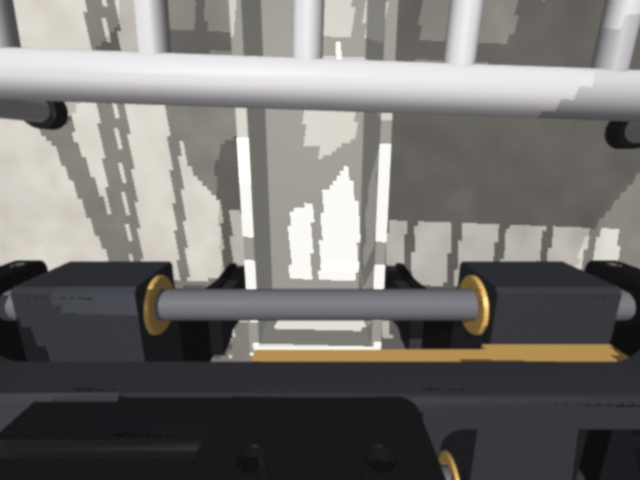

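The pan's rims (columns 245 and 383) lie between the fingers. Closing now.

```bash
python3 -m pendant '[{"travel":[0,0,0],"twist":0},{"travel":[0,0,0],"twist":0},{"travel":[0,0,0],"twist":0},{"travel":[0,-0.01,-0.001],"twist":0},{"travel":[0,-0.03,-0.003],"twist":0},{"travel":[0,-0.05,-0.005],"twist":0}]' -1 25
python3 - <<'E'
from h import *
go((.465,.2,.013),(.48,.13,.013),G(0,.065,.013),jaw=.105)
E
```

```text
time: 4.38
position: [0.4658, 0.2494, 0.0148]
tool_rot: [-0.027, 1.567, 0.035]
ft_force: [0.2, 3.5, 5.8]
grip_width: 0.643
t 4.375 pos [0.4658 0.2494 0.0148] F [0.2 3.5 5.8] g 0.643
[[0.003, -0.04, 0.999], [0.005, 0.999, 0.04], [-1.0, 0.005, 0.004]] q [0.25, 0.42, -0.91, 1.95, 0.4, 0.96, -0.81]
travel [0.0016, -0.0493, -0.0028]
travel [0.0013, -0.1198, 0.0094]
travel [0.0008, -0.2727, 0.1082]
twist -0.0653 or 3.0763
```

```bash
python3 -m pendant '[{"travel":[0,-0.03,-0.002],"twist":0},{"travel":[0,-0.06,-0.003],"twist":0},{"travel":[0,-0.09,-0.003],"twist":0},{"travel":[0,-0.12,-0.003],"twist":0},{"travel":[0,-0.15,-0.003],"twist":0},{"travel":[0,-0.18,-0.001],"twist":0},{"travel":[0,-0.2,0.003],"twist":0},{"travel":[0,-0.2,0.003],"twist":0}]'
python3 - <<'E'
from h import *
go(G(0,.12,.013),G(0,.065,.013),jaw=.105)
i=ctrl.get_image("top")[:,:,::-1];cv2.imwrite("pics/t3.png",i)
T=cam("top")
im=cv2.imread("pics/top0.png")
m=cv2.inRange(im,(0,0,0),(45,40,45));m[:260]=0;m[335:]=0;m[:,:380]=0;m[:,475:]=0
n,l,s,c=cv2.connectedComponentsWithStats(m)
for k in range(1,n):
    if s[k][4]>60:
        x,y,w,h,_=s[k];print("mussel",s[k],ray(T,(x,y),.01)[:2],ray(T,(x+w,y+h),.01)[:2])
E
```

```text
time: 5.38
position: [0.4782, 0.0473, 0.0148]
tool_rot: [-0.026, 1.565, 0.032]
ft_force: [1.3, -2.0, 6.6]
grip_width: 0.643
t 5.375 pos [0.4782 0.0473 0.0148] F [ 1.3 -2.   6.6] g 0.643
[[0.006, -0.037, 0.999], [0.004, 0.999, 0.037], [-1.0, 0.004, 0.006]] q [0.68, 0.29, -0.9, 2.06, 0.29, 0.91, -0.35]
travel [0.0023, -0.0151, 0.1003]
travel [0.0021, -0.07, 0.104]
twist -0.0685 or 3.0731
mussel [396 273  15  23 237] [ 0.49783201 -0.04916565] [ 0.44967378 -0.0814648 ]
mussel [442 305  25  14 250] [ 0.43218747 -0.14728334] [ 0.40397706 -0.20010467]
mussel [392 308  18  21 243] [ 0.42337767 -0.04133452] [ 0.38016044 -0.07978172]
```

View pics/t3.png

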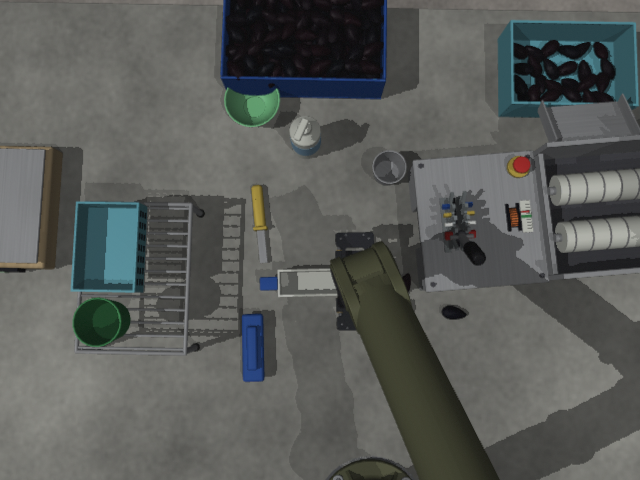

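```bash
python3 -m pendant '[{"travel":[0,-0.025,0],"twist":0},{"travel":[0,-0.04,0.015],"twist":0},{"travel":[0,-0.05,0.035],"twist":-0.02},{"travel":[0,-0.06,0.055],"twist":-0.04},{"travel":[0,-0.065,0.075],"twist":-0.055},{"travel":[0,-0.07,0.095],"twist":-0.07},{"travel":[0,-0.07,0.104],"twist":-0.07},{"travel":[0,-0.07,0.104],"twist":-0.07}]'
python3 - <<'E'
from h import *
go(G(0,.065,.013),jaw=.105)
i=ctrl.get_image("top")[:,:,::-1];cv2.imwrite("pics/t4.png",cv2.resize(i[130:330,200:460],None,fx=3,fy=3,interpolation=cv2.INTER_CUBIC))
E
```

```text
time: 6.42
position: [0.5854, -0.0195, 0.0149]
tool_rot: [-0.081, 1.562, 0.086]
ft_force: [1.4, -0.6, -1.4]
grip_width: 0.64
t 6.425 pos [ 0.5854 -0.0195  0.0149] F [ 1.4 -0.6 -1.4] g 0.64
[[0.007, -0.106, 0.994], [0.003, 0.994, 0.106], [-1.0, 0.002, 0.007]] q [0.65, 0.5, -0.81, 1.81, 0.42, 1.0, -0.22]
travel [0.0019, 0.0007, -0.0006]
twist 0.0012 or -3.1404
```

View pics/t4.png

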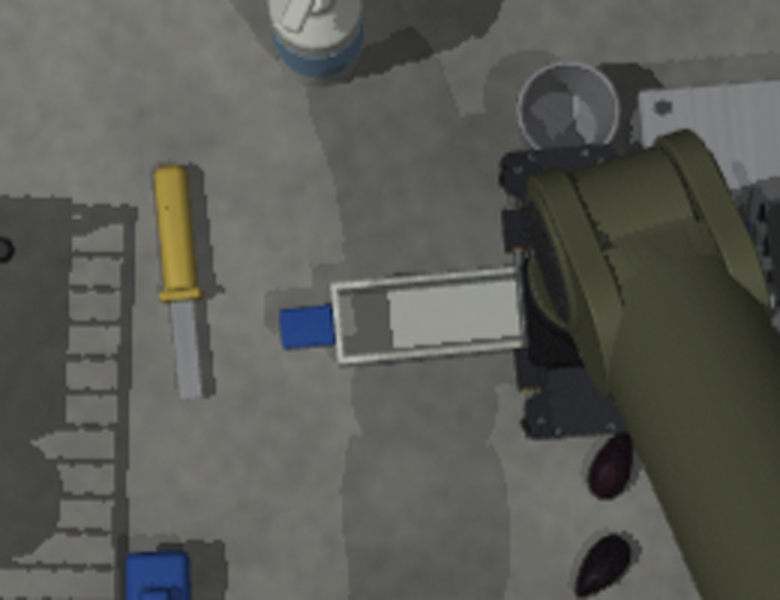

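```bash
python3 -m pendant '[{"travel":[0,0,0],"twist":0},{"travel":[0,0,0],"twist":0},{"travel":[-0.05,0,0],"twist":0},{"travel":[-0.1,0,0],"twist":0},{"travel":[-0.13,0.04,0],"twist":0},{"travel":[-0.14,0.08,0],"twist":0},{"travel":[-0.14,0.1,0],"twist":0},{"travel":[-0.14,0.1,0],"twist":0}]' 0.65
python3 - <<'E'
from h import *
pose();s=ctrl.get_state()
i=ctrl.get_image("wrist")[:,:,::-1];cv2.imwrite("pics/w5.png",i)
c=cam("wrist",s)
h=cv2.cvtColor(i,cv2.COLOR_BGR2HSV);m=cv2.inRange(h,(105,130,60),(130,255,255))
n,l,st,ce=cv2.connectedComponentsWithStats(m)
for k in range(1,n):
    if st[k][4]>150:
        r=cv2.minAreaRect(np.argwhere(l==k)[:,::-1].astype(np.float32));b=cv2.boxPoints(r)
        print(st[k],[np.round(ray(c,q,.048),4)[:2].tolist() for q in b],np.round(ray(c,r[0],.048),4))
print(G(0,.2425,0))
E
```

```text
time: 7.48
position: [0.5727, 0.0808, 0.1545]
tool_rot: [-0.084, 1.563, 0.088]
ft_force: [-0.2, -0.6, -0.0]
grip_width: 0.828
t 7.475 pos [0.5727 0.0808 0.1545] F [-0.2 -0.6 -0. ] g 0.828
[[0.006, -0.109, 0.994], [0.003, 0.994, 0.109], [-1.0, 0.002, 0.006]] q [0.59, 0.34, -0.93, 1.7, 0.28, 1.24, -0.29]
[   0    0  124   12 1083] [[0.3326, 0.2184], [0.3335, 0.2253], [0.4193, 0.235], [0.4191, 0.2281]] [0.3761 0.2267 0.048 ]
[ 298  116   35   48 1594] [[0.549, 0.1713], [0.5744, 0.1747], [0.5797, 0.1395], [0.5535, 0.1359]] [0.5641 0.1556 0.048 ]
[622 231  18  39 459] [[0.8279, 0.1106], [0.8421, 0.1122], [0.8539, 0.0795], [0.8392, 0.0779]] [0.8407 0.0953 0.048 ]
[0.56618426 0.15766445 0.        ]
```

View pics/w5.png

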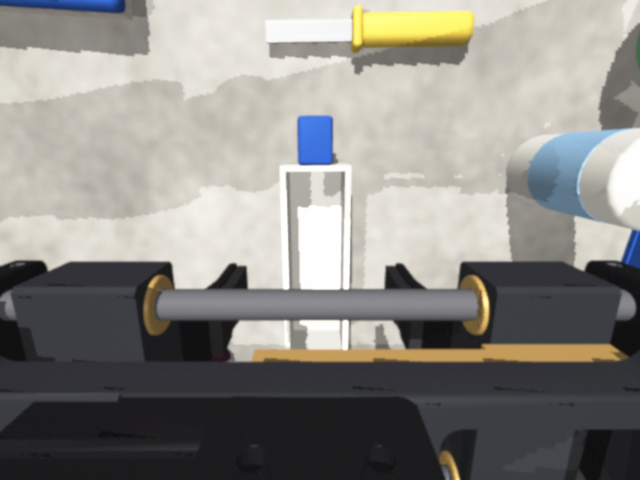

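Run:
```python
from h import *
go((.5645,.158,.022),jaw=.107)
```

```text
t 7.525 pos [0.573  0.0788 0.154 ] F [ 0.2 -1.   0.1] g 0.827
[[0.005, -0.107, 0.994], [0.002, 0.994, 0.107], [-1.0, 0.002, 0.005]] q [0.59, 0.34, -0.93, 1.7, 0.28, 1.24, -0.29]
travel [0.1322, 0.0794, -0.0007]
twist -0.0002 or 3.1414
```

```bash
python3 -m pendant '[{"travel":[0,0.045,0],"twist":0},{"travel":[0.04,0.079,0],"twist":0},{"travel":[0.09,0.079,0],"twist":0},{"travel":[0.125,0.079,0],"twist":0},{"travel":[0.132,0.079,0],"twist":0},{"travel":[0.132,0.079,0],"twist":0}]' 0.3
python3 -m pendant '[{"travel":[0,0,0],"twist":0},{"travel":[0,0,0],"twist":0},{"travel":[0,0,0],"twist":0},{"travel":[0,0,0],"twist":0}]' -1 25
python3 - <<'E'
from h import *
pose();s=ctrl.get_state()
i=ctrl.get_image("top")[:,:,::-1];cv2.imwrite("pics/t6.png",cv2.resize(i[130:330,200:460],None,fx=3,fy=3,interpolation=cv2.INTER_CUBIC))
E
```

```text
time: 8.28
position: [0.5657, 0.1564, 0.0221]
tool_rot: [-0.081, 1.565, 0.084]
ft_force: [-0.3, 0.4, 0.7]
grip_width: 0.651
time: 8.78
position: [0.5658, 0.1565, 0.0226]
tool_rot: [-0.081, 1.564, 0.084]
ft_force: [-0.6, -0.1, 3.0]
grip_width: 0.322
t 8.775 pos [0.5658 0.1565 0.0226] F [-0.6 -0.1  3. ] g 0.322
[[0.005, -0.105, 0.994], [0.002, 0.994, 0.105], [-1.0, 0.001, 0.005]] q [0.38, 0.51, -0.86, 1.8, 0.45, 1.03, -0.54]
```

View pics/t6.png

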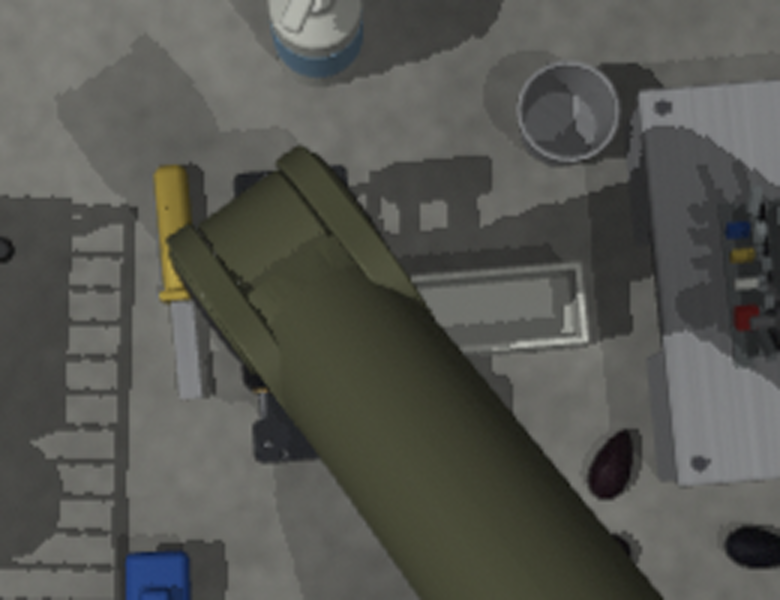

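Run:
```python
from h import *
T=cam("top")
for x,y in((582,264),(589,344),(420,277),(490,350)):
    p=ray(T,(200+x/3-.33,130+y/3-.33),.05)-O;print(p@gx,p@gy)
p,M=pose();print((p-O)@gx,(p-O)@gy)
for a in(.1,.03,0,-.0): pass
go(G(0,.12,.0225),G(0,.054,.0225))
```

```text
0.024640943603102292 0.042976117424954885
-0.031432442725569054 0.04349682346696034
0.02493083788707779 0.15617190631089423
-0.029919525867728256 0.11221476518714008
t 8.825 pos [0.5659 0.1565 0.0226] F [-1.  -0.9  4. ] g 0.319
[[0.005, -0.105, 0.994], [0.002, 0.994, 0.105], [-1.0, 0.001, 0.005]] q [0.38, 0.51, -0.86, 1.8, 0.45, 1.03, -0.54]
-0.00042649963443465715 0.24133465099238455
t 8.825 pos [0.5659 0.1565 0.0226] F [-1.  -0.9  4. ] g 0.319
[[0.005, -0.105, 0.994], [0.002, 0.994, 0.105], [-1.0, 0.001, 0.005]] q [0.38, 0.51, -0.86, 1.8, 0.45, 1.03, -0.54]
travel [-0.0001, -0.1213, 0.0004]
travel [-0.0001, -0.1873, 0.0004]
```

```bash
python3 -m pendant '[{"travel":[0,-0.03,0.002],"twist":0},{"travel":[0,-0.06,0.002],"twist":0},{"travel":[0,-0.09,0.002],"twist":0},{"travel":[0,-0.12,0.002],"twist":0},{"travel":[0,-0.145,0.002],"twist":0},{"travel":[0,-0.16,0.002],"twist":0},{"travel":[0,-0.17,0.002],"twist":0},{"travel":[0,-0.175,0.002],"twist":0}]'
python3 - <<'E'
from h import *
p,M=pose();print((p-O)@gx,(p-O)@gy)
E
```

```text
time: 9.82
position: [0.5864, -0.0167, 0.0226]
tool_rot: [-0.081, 1.564, 0.085]
ft_force: [-0.0, 2.3, 2.0]
grip_width: 0.32
t 9.825 pos [ 0.5864 -0.0167  0.0226] F [-0.   2.3  2. ] g 0.32
[[0.005, -0.106, 0.994], [0.003, 0.994, 0.106], [-1.0, 0.002, 0.005]] q [0.66, 0.5, -0.83, 1.8, 0.43, 1.02, -0.23]
0.0017973716379006293 0.06699679352642948
```

Slowly to the stop, watching the force.

```bash
python3 -m pendant '[{"travel":[0,-0.003,0],"twist":0},{"travel":[0,-0.006,0],"twist":0},{"travel":[0,-0.009,0],"twist":0},{"travel":[0,-0.012,0],"twist":0},{"travel":[0,-0.014,0],"twist":0}]'
python3 - <<'E'
from h import *
p,M=pose();print((p-O)@gx,(p-O)@gy)
E
```

```text
time: 10.45
position: [0.5879, -0.0308, 0.0226]
tool_rot: [-0.081, 1.564, 0.085]
ft_force: [0.1, 2.0, 2.1]
grip_width: 0.32
t 10.45 pos [ 0.5879 -0.0308  0.0226] F [0.1 2.  2.1] g 0.32
[[0.005, -0.106, 0.994], [0.003, 0.994, 0.106], [-1.0, 0.002, 0.006]] q [0.68, 0.51, -0.83, 1.8, 0.43, 1.03, -0.2]
0.0018362078519391107 0.05284546663684636
```

```bash
python3 -m pendant '[{"travel":[0,-0.001,0],"twist":0},{"travel":[0,-0.002,0],"twist":0},{"travel":[0,-0.003,0],"twist":0},{"travel":[0,-0.004,0],"twist":0}]'; python3 -m pendant '[{"travel":[0,-0.001,0],"twist":0},{"travel":[0,-0.002,0],"twist":0},{"travel":[0,-0.003,0],"twist":0}]'
```

```text
time: 10.95
position: [0.5882, -0.0335, 0.0226]
tool_rot: [-0.08, 1.564, 0.086]
ft_force: [-1.0, 5.2, 2.5]
grip_width: 0.319
time: 11.32
position: [0.5882, -0.0335, 0.0226]
tool_rot: [-0.079, 1.564, 0.09]
ft_force: [-1.8, 10.3, 1.9]
grip_width: 0.317
```

```bash
python3 -m pendant '[{"travel":[0,0.002,0],"twist":0},{"travel":[0,0.002,0],"twist":0},{"travel":[0,0.002,0],"twist":0},{"travel":[-0.05,0.002,0],"twist":0},{"travel":[-0.11,0.012,0],"twist":0},{"travel":[-0.17,0.03,0],"twist":0},{"travel":[-0.23,0.03,0],"twist":0},{"travel":[-0.28,0.03,0],"twist":0},{"travel":[-0.3,0.03,0],"twist":0},{"travel":[-0.3,0.03,0],"twist":0}]' 0.3
python3 - <<'E'
from h import *
s=ctrl.get_state();pose()
cv2.imwrite("pics/w7.png",ctrl.get_image("wrist")[:,:,::-1])
cv2.imwrite("pics/s7.png",ctrl.get_image("scene")[130:330,150:410,::-1].repeat(3,0).repeat(3,1))
E
```

```text
time: 12.58
position: [0.5844, -0.0065, 0.3243]
tool_rot: [-0.079, 1.561, 0.089]
ft_force: [-0.0, 0.1, -0.4]
grip_width: 0.652
t 12.575 pos [ 0.5844 -0.0065  0.3243] F [-0.   0.1 -0.4] g 0.652
[[0.008, -0.107, 0.994], [0.007, 0.994, 0.107], [-1.0, 0.006, 0.009]] q [0.76, 0.26, -0.96, 1.43, 0.21, 1.55, -0.08]
```

View pics/w7.png

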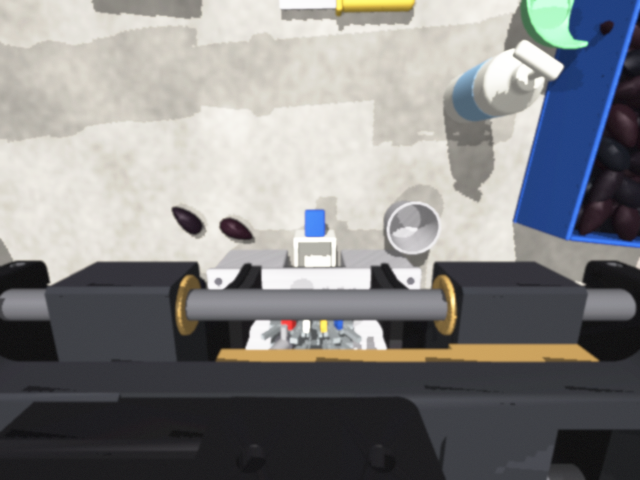

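View pics/s7.png

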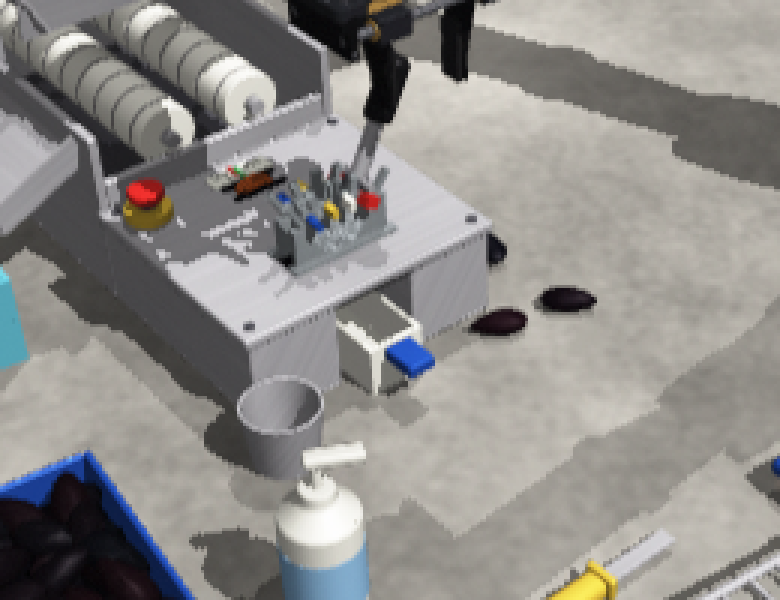

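Run:
```python
from h import *
c=cam("wrist")
for u,z in(((315,209),.048),((315,232),.05),((315,237),.05)):
    p=ray(c,u,z)-O;print(p@gx,p@gy)
a=-.46
go(G(-.0719,-.065,.30),G(.162*np.sin(a),-.065,.085+.162*np.cos(a)-.019),jaw=.105+np.pi/2)
T=cam("top");S=cam("scene")
# lever angle from initial scene image: dark grip
im=cv2.imread("pics/scene0.png");m=cv2.inRange(im,(0,0,0),(45,45,45));m[:145]=0;m[180:]=0;m[:,:265]=0;m[:,292:]=0
ys,xs=np.nonzero(m);print(xs.min(),xs.max(),ys.min(),ys.max(),xs.mean(),ys.mean())
im=cv2.imread("pics/top0.png");m=cv2.inRange(im,(0,0,0),(45,45,45));m[:238]=0;m[268:]=0;m[:,:462]=0;m[:,488:]=0
ys2,xs2=np.nonzero(m);print(xs2.min(),xs2.max(),ys2.min(),ys2.max(),xs2.mean(),ys2.mean())
x,e=tri(S,(xs.mean(),ys.mean()),T,(xs2.mean(),ys2.mean()));q=x-O;print(x,e,q@gx,q@gy,np.arctan2(q@gx,x[2]-.085))
for a in(-.37,-.42,-.46,-.5,-.55):
    p=G(.164*np.sin(a),-.065,.085+.164*np.cos(a));print(a,proj(T,p),proj(S,p))
```

```text
-0.00041832969966482635 0.07033700834971643
-0.00036574152735413876 0.0393514120948026
-0.000352935883451101 0.032398481083792195
t 12.675 pos [ 0.5831 -0.0066  0.3217] F [-0.3  0.5 -0.2] g 0.654
[[0.003, -0.107, 0.994], [0.007, 0.994, 0.107], [-1.0, 0.007, 0.004]] q [0.76, 0.26, -0.96, 1.44, 0.21, 1.55, -0.08]
travel [0.0204, -0.1424, -0.0719]
travel [0.1092, -0.143, -0.0723]
twist -1.5686 or 1.573
271 285 148 170 278.4357798165138 159.24311926605503
463 485 241 264 474.0410557184751 252.75366568914956
[ 0.52751094 -0.15818037  0.22893481] 0.0009759135753201309 -0.07156313195610349 -0.06755207853921727 -0.4613981193242573
-0.37 [472.90451396 245.87180945] [274.78257507 158.14569015]
-0.42 [472.91213479 250.29348425] [277.20653739 158.23209112]
-0.46 [472.87110724 253.7594744 ] [279.09923931 158.40673232]
-0.5 [472.78857076 257.15377662] [280.94741218 158.67382654]
-0.55 [472.62776975 261.28474604] [283.19072774 159.13553968]
```

```bash
python3 -m pendant '[{"travel":[-0.02,-0.01,-0.01],"twist":-0.18},{"travel":[-0.02,-0.03,-0.02],"twist":-0.36},{"travel":[-0.02,-0.05,-0.03],"twist":-0.54},{"travel":[-0.02,-0.07,-0.04],"twist":-0.72},{"travel":[-0.02,-0.09,-0.05],"twist":-0.9},{"travel":[-0.02,-0.11,-0.06],"twist":-1.08},{"travel":[-0.02,-0.125,-0.07],"twist":-1.26},{"travel":[-0.02,-0.143,-0.072],"twist":-1.42},{"travel":[-0.02,-0.143,-0.072],"twist":-1.569},{"travel":[-0.02,-0.143,-0.072],"twist":-1.569}]'
python3 - <<'E'
from h import *
a=-.46
go(G(.162*np.sin(a),-.065,.085+.162*np.cos(a)-.019),jaw=.105+np.pi/2)
cv2.imwrite("pics/w8.png",ctrl.get_image("wrist")[:,:,::-1])
E
```

```text
time: 13.92
position: [0.526, -0.157, 0.3387]
tool_rot: [-1.279, 1.151, 1.288]
ft_force: [-0.2, 0.7, 0.8]
grip_width: 0.651
t 13.925 pos [ 0.526  -0.157   0.3387] F [-0.2  0.7  0.8] g 0.651
[[0.001, -0.995, -0.103], [0.009, -0.103, 0.995], [-1.0, -0.002, 0.009]] q [1.23, 0.2, -1.13, 1.48, 0.17, 1.57, 1.78]
travel [0.1276, -0.0008, 0.0001]
twist -0.0018 or 3.1398
```

View pics/w8.png

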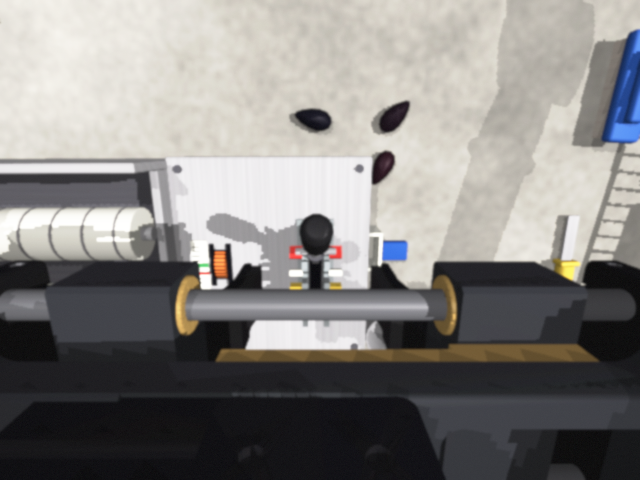

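```bash
python3 -m pendant '[{"travel":[0.04,0,0],"twist":0},{"travel":[0.08,0,0],"twist":0},{"travel":[0.115,0,0],"twist":0},{"travel":[0.127,0,0],"twist":0},{"travel":[0.127,0,0],"twist":0}]'
python3 -m pendant '[{"travel":[0,0,0],"twist":0},{"travel":[0,0,0],"twist":0},{"travel":[0,0,0],"twist":0},{"travel":[0,0,0],"twist":0}]' -1 55
python3 - <<'E'
from h import *
pose()
cv2.imwrite("pics/s9.png",ctrl.get_image("scene")[100:260,180:390,::-1].repeat(3,0).repeat(3,1))
cv2.imwrite("pics/w9.png",ctrl.get_image("wrist")[:,:,::-1])
E
```

```text
time: 14.6
position: [0.5262, -0.1552, 0.2119]
tool_rot: [-1.278, 1.152, 1.287]
ft_force: [0.1, 0.2, 0.7]
grip_width: 0.651
time: 15.1
position: [0.5263, -0.1558, 0.2122]
tool_rot: [-1.279, 1.153, 1.286]
ft_force: [-0.3, 0.2, 0.4]
grip_width: 0.295
t 15.1 pos [ 0.5263 -0.1558  0.2122] F [-0.3  0.2  0.4] g 0.295
[[0.001, -0.995, -0.101], [0.008, -0.101, 0.995], [-1.0, -0.002, 0.008]] q [1.2, 0.26, -1.1, 1.69, 0.23, 1.34, 1.73]
```

View pics/s9.png

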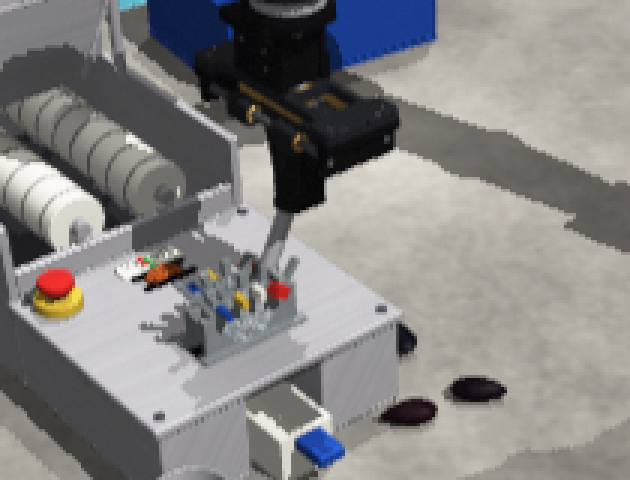

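View pics/w9.png

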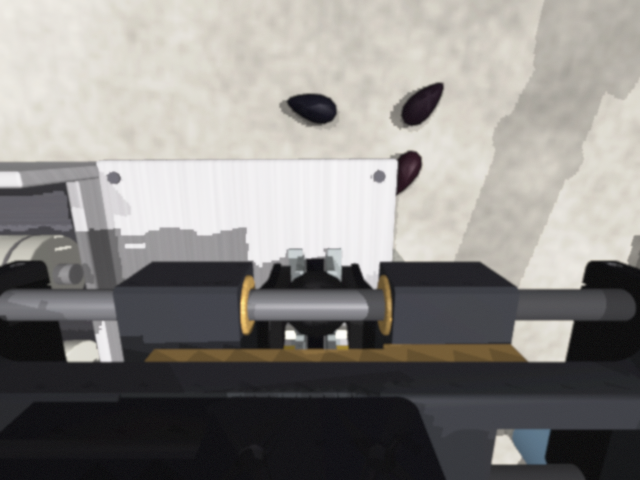

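```bash
python3 - <<'E'
from h import *
a0=-.46
x0,z0=.162*np.sin(a0),.162*np.cos(a0)
for r,a in[(.168,-.46),(.174,-.46),(.18,-.46)]+[(.181,a) for a in(-.4,-.32,-.24,-.16,-.08,0,.07,.14)]+[(.17,.14),(.162,.14)]:
    print(r,a,"travel",np.round([-(r*np.cos(a)-z0),-(r*np.sin(a)-x0)],4))
E
python3 -m pendant '[{"travel":[-0.0055,0.0027,0],"twist":0},{"travel":[-0.011,0.0053,0],"twist":0},{"travel":[-0.016,0.008,0],"twist":0},{"travel":[-0.017,0.0085,0],"twist":0},{"travel":[-0.017,0.0085,0],"twist":0}]'
python3 - <<'E'
from h import *
p,M=pose();p=p+[0,0,.019];q=p-O;x=q@gx;z=p[2]-.085;print("rho,a",np.hypot(x,z),np.arctan2(x,z),q@gy)
cv2.imwrite("pics/s10.png",ctrl.get_image("scene")[150:230,210:310,::-1].repeat(6,0).repeat(6,1))
E
```

```text
0.168 -0.46 travel [-0.0054  0.0027]
0.174 -0.46 travel [-0.0108  0.0053]
0.18 -0.46 travel [-0.0161  0.008 ]
0.181 -0.4 travel [-0.0216 -0.0014]
0.181 -0.32 travel [-0.0267 -0.015 ]
0.181 -0.24 travel [-0.0307 -0.0289]
0.181 -0.16 travel [-0.0335 -0.0431]
0.181 -0.08 travel [-0.0353 -0.0575]
0.181 0 travel [-0.0358 -0.0719]
0.181 0.07 travel [-0.0354 -0.0846]
0.181 0.14 travel [-0.0341 -0.0972]
0.17 0.14 travel [-0.0232 -0.0956]
0.162 0.14 travel [-0.0153 -0.0945]
time: 15.82
position: [0.5179, -0.1567, 0.2291]
tool_rot: [-1.278, 1.152, 1.286]
ft_force: [4.0, 0.9, -7.3]
grip_width: 0.299
t 15.825 pos [ 0.5179 -0.1567  0.2291] F [ 4.   0.9 -7.3] g 0.299
[[0.001, -0.995, -0.101], [0.008, -0.101, 0.995], [-1.0, -0.002, 0.008]] q [1.24, 0.22, -1.11, 1.68, 0.2, 1.36, 1.77]
rho,a 0.18209557906761709 -0.4606103452033831 -0.06504236229254713
```

View pics/s10.png

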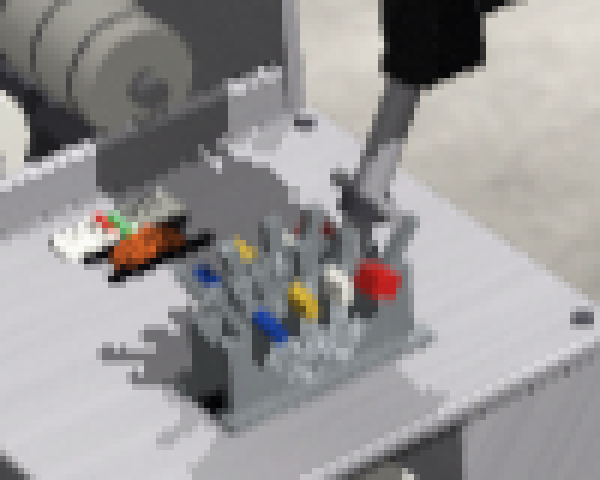

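```bash
python3 -m pendant '[{"travel":[-0.0046,-0.0099,0],"twist":0},{"travel":[-0.0097,-0.0235,0],"twist":0},{"travel":[-0.0137,-0.0374,0],"twist":0},{"travel":[-0.0165,-0.0516,0],"twist":0},{"travel":[-0.0183,-0.066,0],"twist":0},{"travel":[-0.0188,-0.0804,0],"twist":0},{"travel":[-0.0184,-0.0931,0],"twist":0},{"travel":[-0.0171,-0.1057,0],"twist":0},{"travel":[-0.0171,-0.1057,0],"twist":0}]'
python3 - <<'E'
from h import *
p,M=pose();p=p+[0,0,.019];q=p-O;x=q@gx;z=p[2]-.085;print("rho,a",np.hypot(x,z),np.arctan2(x,z),q@gy)
r,a=.162,.14
go(G(r*np.sin(a),-.065,.085+r*np.cos(a)-.019))
cv2.imwrite("pics/s11.png",ctrl.get_image("scene")[150:230,210:310,::-1].repeat(6,0).repeat(6,1))
E
```

```text
time: 17.0
position: [0.6236, -0.1456, 0.2457]
tool_rot: [-1.278, 1.151, 1.288]
ft_force: [-2.5, 1.1, -7.5]
grip_width: 0.298
t 17.0 pos [ 0.6236 -0.1456  0.2457] F [-2.5  1.1 -7.5] g 0.298
[[0.001, -0.995, -0.102], [0.009, -0.102, 0.995], [-1.0, -0.002, 0.009]] q [0.94, 0.47, -1.03, 1.41, 0.39, 1.48, 1.59]
rho,a 0.18145430655301717 0.1402042303530391 -0.06514139985228996
t 17.0 pos [ 0.6236 -0.1456  0.2457] F [-2.5  1.1 -7.5] g 0.298
[[0.001, -0.995, -0.102], [0.009, -0.102, 0.995], [-1.0, -0.002, 0.009]] q [0.94, 0.47, -1.03, 1.41, 0.39, 1.48, 1.59]
travel [0.0193, 0.0028, -0.0]
```

View pics/s11.png

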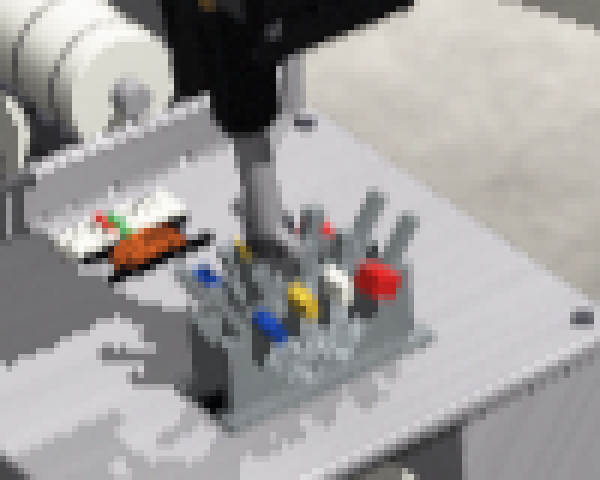

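```bash
python3 -m pendant '[{"travel":[0.006,0.001,0],"twist":0},{"travel":[0.012,0.0018,0],"twist":0},{"travel":[0.017,0.0025,0],"twist":0},{"travel":[0.0195,0.0028,0],"twist":0},{"travel":[0.0195,0.0028,0],"twist":0}]'
python3 - <<'E'
from h import *
p,M=pose();p=p+[0,0,.019];q=p-O;x=q@gx;z=p[2]-.085;print("rho,a",np.hypot(x,z),np.arctan2(x,z),q@gy)
cv2.imwrite("pics/s12.png",ctrl.get_image("scene")[150:230,210:310,::-1].repeat(6,0).repeat(6,1))
E
```

```text
time: 17.68
position: [0.623, -0.1456, 0.2295]
tool_rot: [-1.282, 1.147, 1.281]
ft_force: [1.7, 0.8, 6.0]
grip_width: 0.296
t 17.675 pos [ 0.623  -0.1456  0.2295] F [1.7 0.8 6. ] g 0.296
[[0.008, -0.995, -0.102], [0.008, -0.102, 0.995], [-1.0, -0.009, 0.007]] q [0.95, 0.47, -1.03, 1.45, 0.4, 1.44, 1.59]
rho,a 0.16538975353355523 0.14983474092918503 -0.06507803762132634
```

View pics/s12.png

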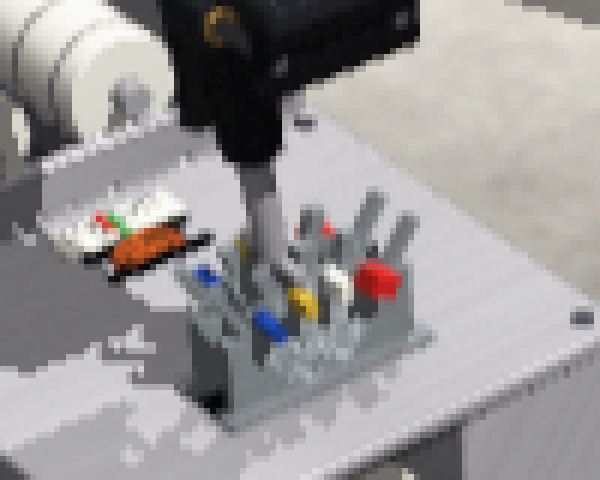

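```bash
python3 -m pendant '[{"travel":[0,0,0],"twist":0},{"travel":[0,0,0],"twist":0},{"travel":[0,0,0],"twist":0},{"travel":[-0.03,0,0],"twist":0},{"travel":[-0.08,0,0],"twist":0},{"travel":[-0.12,0,0],"twist":0},{"travel":[-0.14,0.02,-0.06],"twist":0},{"travel":[-0.14,0.02,-0.11],"twist":0},{"travel":[-0.14,0.02,-0.12],"twist":0},{"travel":[-0.14,0.02,-0.12],"twist":0}]' 0.3
python3 - <<'E'
from h import *
p,M=pose()
cv2.imwrite("pics/s13.png",ctrl.get_image("scene")[110:230,210:330,::-1].repeat(5,0).repeat(5,1))
cv2.imwrite("pics/t13.png",ctrl.get_image("top")[140:300,390:560,::-1].repeat(3,0).repeat(3,1))
cv2.imwrite("pics/w13.png",ctrl.get_image("wrist")[:,:,::-1])
E
```

```text
time: 18.98
position: [0.6141, -0.2688, 0.3676]
tool_rot: [-1.279, 1.148, 1.282]
ft_force: [0.3, -0.2, 0.1]
grip_width: 0.65
t 18.975 pos [ 0.6141 -0.2688  0.3676] F [ 0.3 -0.2  0.1] g 0.65
[[0.007, -0.995, -0.1], [0.01, -0.1, 0.995], [-1.0, -0.008, 0.009]] q [1.0, 0.51, -1.01, 1.11, 0.42, 1.72, 1.8]
```

View pics/s13.png

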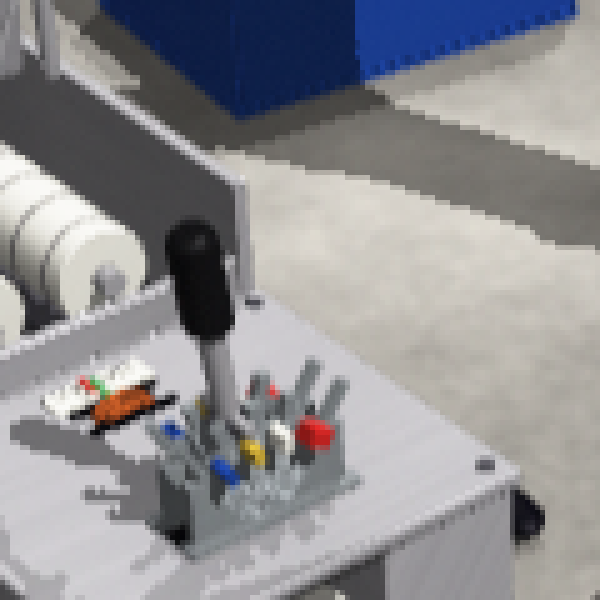

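View pics/t13.png

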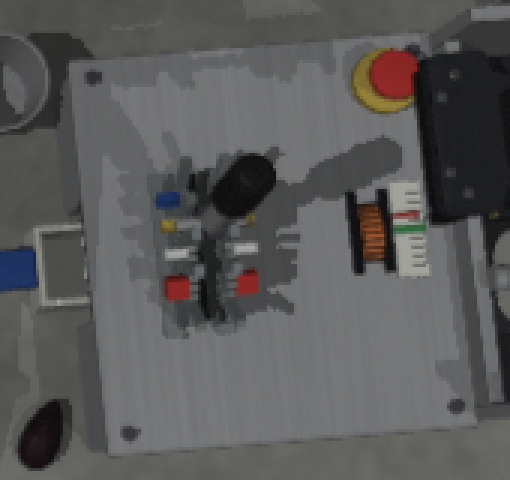

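View pics/w13.png

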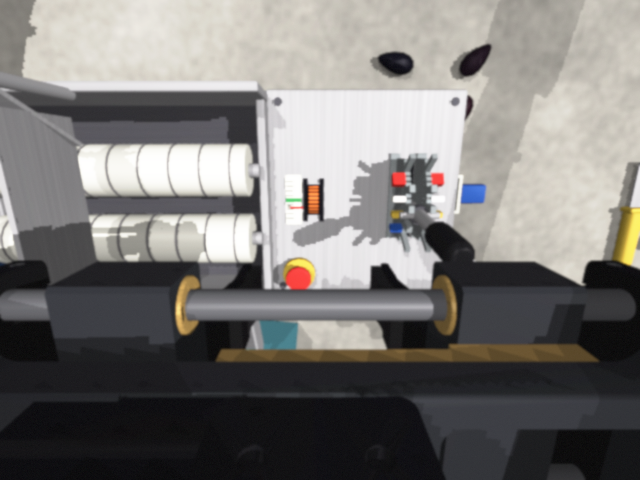

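Run:
```python
from h import *
S=cam("scene");T=cam("top")
def cent(f,x0,y0,sc,box,th=45):
    im=cv2.imread(f)[::sc,::sc]
    m=cv2.inRange(im,(0,0,0),(th,)*3);b=np.zeros_like(m);x1,y1,x2,y2=box;b[y1-y0:y2-y0,x1-x0:x2-x0]=255;m&=b
    n,l,s,c=cv2.connectedComponentsWithStats(m);k=1+np.argmax(s[1:,4]);s=s[k];print("ext",s[0]+x0,s[0]+s[2]+x0,s[1]+y0,s[1]+s[3]+y0,s[4]);return c[k]+[x0,y0]
for name,fs,ft,bs,bt in(("before",("pics/scene0.png",0,0,1),("pics/top0.png",0,0,1),(262,140,295,185),(460,236,490,270)),("now",("pics/s13.png",210,110,5),("pics/t13.png",390,140,3),(238,150,262,182),(455,188,487,214))):
    a=cent(*fs,bs);b=cent(*ft,bt);x,e=tri(S,a,T,b);q=x-O;print(name,a,b,"res",e,"y",q@gy,"rho",np.hypot(q@gx,x[2]-.085),"ang",np.arctan2(q@gx,x[2]-.085))
for r in(.162,.168,.175):
  for a in (.14,):
    print(r,a,[np.round(proj(S,G(k*np.sin(a),-.065,.085+k*np.cos(a))),1) for k in(r-.028,r,r+.032)],np.round(proj(T,G(r*np.sin(a),-.065,.085+r*np.cos(a))),1))
```

```text
ext 271 286 148 171 218
ext 463 486 241 265 341
before [278.43577982 159.24311927] [474.04105572 252.75366569] res 0.0009759135753201309 y -0.06755207853921727 rho 0.16074361603396312 ang -0.4613981193242573
ext 243 257 154 178 230
ext 455 482 191 213 369
now [249.39130435 165.46521739] [469.00813008 201.95934959] res 0.0008497490142375991 y -0.06480377291202766 rho 0.16250269190272787 ang 0.11116433484240378
0.162 0.14 [array([250.3, 175.4]), array([248.1, 166.5]), array([245.5, 156. ])] [468.9 199.2]
0.168 0.14 [array([249.8, 173.5]), array([247.6, 164.5]), array([245., 154.])] [469.7 198.2]
0.175 0.14 [array([249.3, 171.3]), array([247.1, 162.3]), array([244.5, 151.6])] [470.7 197. ]
```

Run:
```python
from h import *
go(G(.008,-.185,.18),G(.008,-.185,.14),jaw=.105)
```

```text
t 19.125 pos [ 0.6145 -0.2658  0.3686] F [-0.1 -0.3  0.6] g 0.651
[[0.008, -0.994, -0.105], [0.009, -0.105, 0.994], [-1.0, -0.009, 0.008]] q [1.0, 0.5, -1.01, 1.11, 0.42, 1.73, 1.8]
travel [0.1887, -0.0027, -0.0028]
travel [0.2287, -0.0023, -0.0031]
twist 1.571 or -1.5706
```

```bash
python3 -m pendant '[{"travel":[0,0,0],"twist":0.18},{"travel":[0,0,0],"twist":0.36},{"travel":[0,0,0],"twist":0.54},{"travel":[0,0,0],"twist":0.72},{"travel":[0,0,0],"twist":0.9},{"travel":[0.0,-0.002,-0.002],"twist":1.08},{"travel":[0.03,-0.003,-0.003],"twist":1.26},{"travel":[0.08,-0.003,-0.003],"twist":1.43},{"travel":[0.13,-0.003,-0.003],"twist":1.571},{"travel":[0.18,-0.003,-0.003],"twist":1.571}]' -1 20
python3 -m pendant '[{"travel":[0.005,0,0],"twist":0},{"travel":[0.005,0,0],"twist":0}]'
python3 - <<'E'
from h import *
go(G(.008,-.185,.13),G(.008,-.185,.112),jaw=.105)
cv2.imwrite("pics/s14.png",ctrl.get_image("scene")[110:230,170:330,::-1].repeat(5,0).repeat(5,1))
cv2.imwrite("pics/w14.png",ctrl.get_image("wrist")[:,:,::-1])
E
```

```text
time: 20.38
position: [0.6194, -0.2648, 0.1877]
tool_rot: [-0.077, 1.56, 0.09]
ft_force: [0.1, -0.7, 0.6]
grip_width: 0.004
time: 20.62
position: [0.6204, -0.2635, 0.1844]
tool_rot: [-0.079, 1.558, 0.091]
ft_force: [-0.1, -0.3, 1.0]
grip_width: 0.003
t 20.625 pos [ 0.6204 -0.2635  0.1844] F [-0.1 -0.3  1. ] g 0.003
[[0.01, -0.108, 0.994], [0.008, 0.994, 0.108], [-1.0, 0.007, 0.011]] q [0.89, 0.48, -0.72, 1.42, 0.3, 1.35, 0.27]
travel [0.0544, -0.0033, -0.0023]
travel [0.0724, -0.0034, -0.0025]
twist 0.0035 or -3.1381
```

View pics/s14.png

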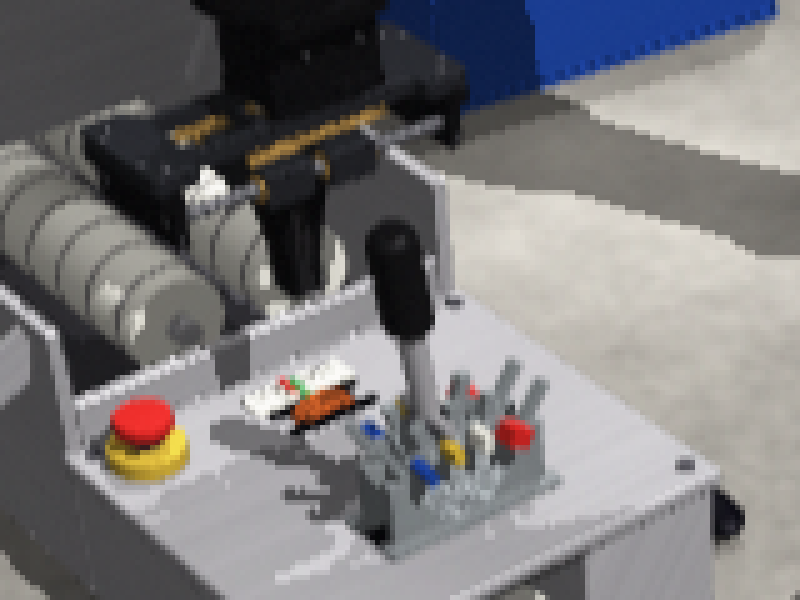

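View pics/w14.png

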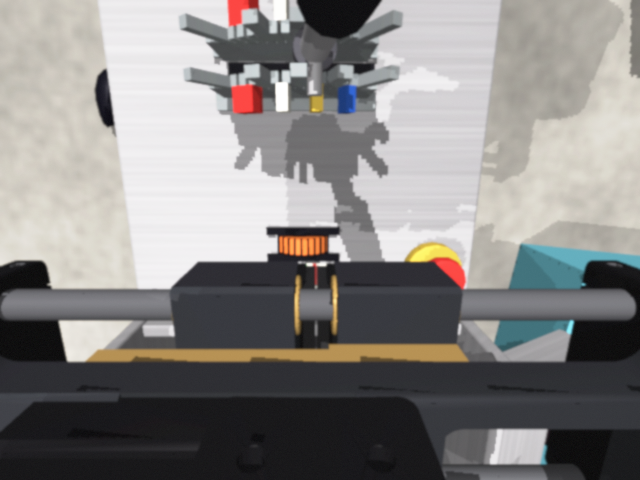

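```bash
python3 - <<'E'
from h import *
c=cam("wrist")
for u in((303,238),(303,250),(278,244),(327,244)):
    p=ray(c,u,.108)-O;print(u,p@gx,p@gy)
E
python3 -m pendant '[{"travel":[0.03,-0.002,-0.002],"twist":0},{"travel":[0.055,-0.0034,-0.0025],"twist":0},{"travel":[0.065,-0.0034,-0.0025],"twist":0},{"travel":[0.071,-0.0034,-0.0025],"twist":0},{"travel":[0.071,-0.0034,-0.0025],"twist":0}]'
```

```text
(303, 238) 0.001635072757236845 -0.17920277797208595
(303, 250) 0.001570919905729966 -0.18855821201498157
(278, 244) -0.017139835280361285 -0.18383425180479473
(327, 244) 0.01963368526751742 -0.18388298453649174
time: 21.35
position: [0.6205, -0.2677, 0.1156]
tool_rot: [-0.08, 1.555, 0.089]
ft_force: [0.5, -0.7, -0.8]
grip_width: 0.005
```

```bash
python3 -m pendant '[{"travel":[0.004,0,0],"twist":0},{"travel":[0.0065,0,0],"twist":0},{"travel":[0.0075,0,0],"twist":0},{"travel":[0.0075,0,0],"twist":0}]'
```

```text
time: 21.85
position: [0.6211, -0.2678, 0.109]
tool_rot: [-0.08, 1.554, 0.088]
ft_force: [-1.0, 0.5, 3.5]
grip_width: 0.007
```

```bash
python3 -m pendant '[{"travel":[0.003,0,0],"twist":0},{"travel":[0.003,0,-0.002],"twist":0},{"travel":[0.003,0,-0.004],"twist":0},{"travel":[0.003,0,-0.007],"twist":0},{"travel":[0.003,0,-0.01],"twist":0},{"travel":[0.003,0,-0.0125],"twist":0},{"travel":[0.003,0,-0.0145],"twist":0},{"travel":[0.003,0,-0.0145],"twist":0}]'
python3 - <<'E'
from h import *
pose()
i=ctrl.get_image("top")[:,:,::-1];cv2.imwrite("pics/t15.png",i[140:300,390:560].repeat(4,0).repeat(4,1))
cv2.imwrite("pics/s15.png",ctrl.get_image("scene")[130:230,170:300,::-1].repeat(6,0).repeat(6,1))
E
```

```text
time: 22.85
position: [0.6079, -0.2692, 0.1071]
tool_rot: [-0.081, 1.551, 0.088]
ft_force: [0.8, 0.4, 6.5]
grip_width: 0.004
t 22.85 pos [ 0.6079 -0.2692  0.1071] F [0.8 0.4 6.5] g 0.004
[[0.018, -0.107, 0.994], [0.005, 0.994, 0.107], [-1.0, 0.003, 0.018]] q [0.91, 0.51, -0.7, 1.54, 0.33, 1.2, 0.26]
```

View pics/s15.png

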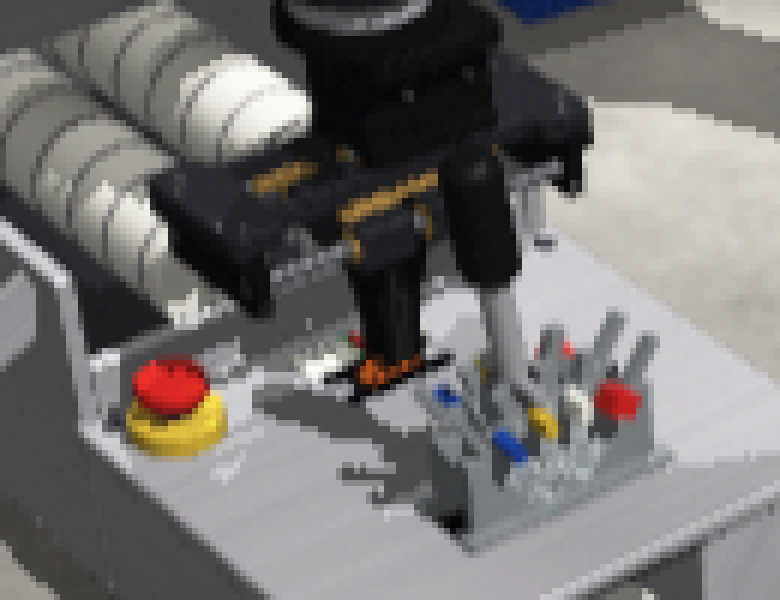

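```bash
python3 -m pendant '[{"travel":[-0.02,0,0],"twist":0},{"travel":[-0.07,0,0],"twist":0},{"travel":[-0.12,0,0],"twist":0},{"travel":[-0.18,0,0],"twist":0},{"travel":[-0.2,0.0,0],"twist":0},{"travel":[-0.2,0.0,0],"twist":0}]'
python3 - <<'E'
from h import *
pose()
i=ctrl.get_image("top")[:,:,::-1];cv2.imwrite("pics/t16.png",i[140:300,390:560].repeat(4,0).repeat(4,1))
i=ctrl.get_image("scene")[:,:,::-1];cv2.imwrite("pics/s16f.png",i);cv2.imwrite("pics/s16.png",i[170:220,190:260].repeat(11,0).repeat(11,1))
cv2.imwrite("pics/w16.png",ctrl.get_image("wrist")[:,:,::-1])
E
```

```text
time: 23.7
position: [0.6049, -0.2701, 0.3087]
tool_rot: [-0.082, 1.549, 0.087]
ft_force: [0.8, -0.6, -0.7]
grip_width: 0.003
t 23.7 pos [ 0.6049 -0.2701  0.3087] F [ 0.8 -0.6 -0.7] g 0.003
[[0.02, -0.108, 0.994], [0.004, 0.994, 0.107], [-1.0, 0.002, 0.02]] q [0.91, 0.4, -0.74, 1.27, 0.26, 1.55, 0.32]
```

View pics/s16.png

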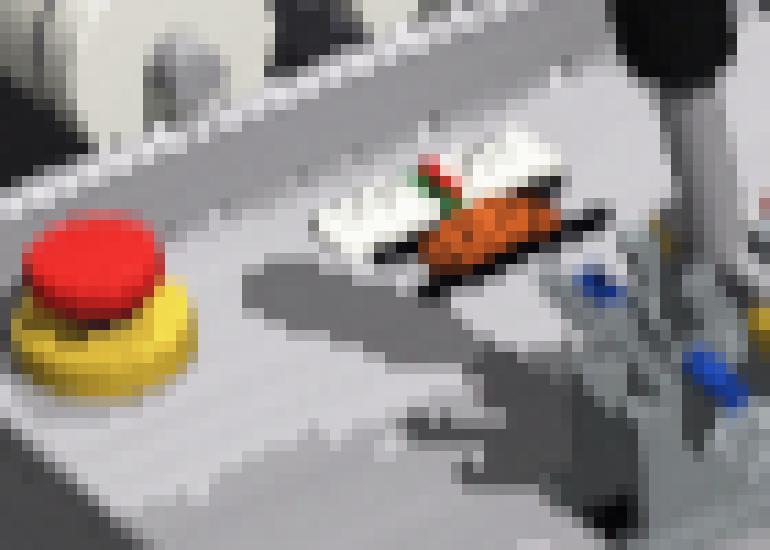

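View pics/t16.png

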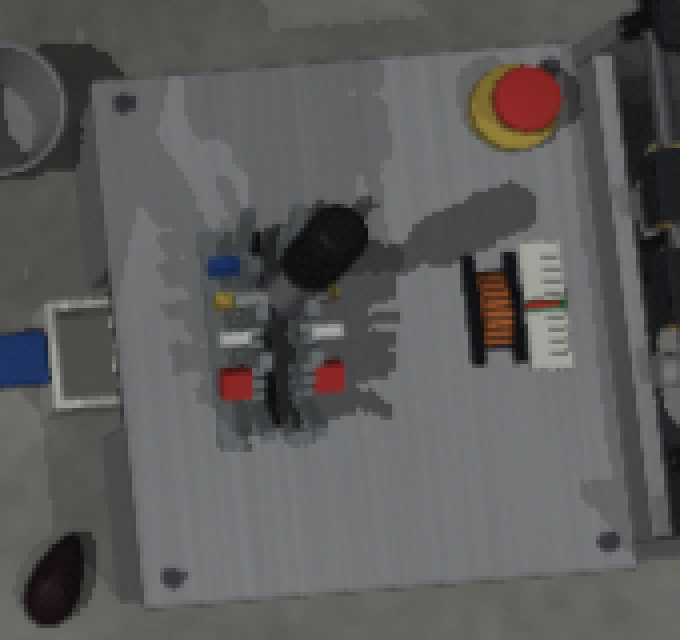

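View pics/w16.png

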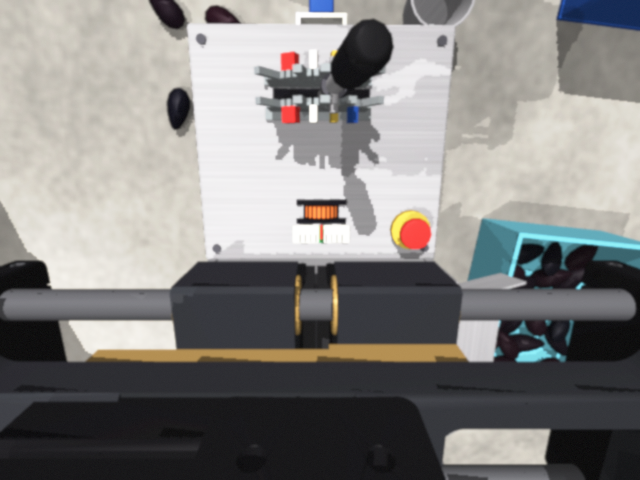

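Run:
```python
from h import *
i=cv2.imread("pics/w16.png");cv2.imwrite("pics/w16z.png",cv2.resize(i[190:260,280:370],None,fx=8,fy=8,interpolation=cv2.INTER_NEAREST))
for n,f,off,sc,roi in(("wrist","pics/w16.png",(0,0),1,(290,222,352,246)),("top","pics/t16.png",(390,140),4,(521,198,536,234)),("scene","pics/s16f.png",(0,0),1,(215,180,243,196))):
    i=cv2.imread(f)[::sc,::sc].astype(int);c=cam(n)
    x1,y1,x2,y2=roi;s=i[y1-off[1]:y2-off[1],x1-off[0]:x2-off[0]];b,g,r=s[...,0],s[...,1],s[...,2]
    for nm,m in(("red",(r>g+50)&(r>b+50)&(g<1.35*b+10)),("green",(g>r+25)&(g>b+25)),("white",(s.min(2)>135)&(s.max(2)-s.min(2)<25))):
        ys,xs=np.nonzero(m)
        if len(xs):
            P=np.array([ray(c,(x+x1,y+y1),.103)-O for x,y in zip(xs,ys)]);X=P@gx;Y=P@gy
            print(n,nm,len(xs),"x mean %.4f min %.4f max %.4f y %.4f"%(X.mean(),X.min(),X.max(),Y.mean()))
```

```text
wrist red 43 x mean 0.0008 min -0.0003 max 0.0020 y -0.2076
wrist green 13 x mean 0.0002 min -0.0014 max 0.0021 y -0.2187
wrist white 1311 x mean 0.0003 min -0.0344 max 0.0352 y -0.2110
top red 11 x mean 0.0008 min -0.0004 max 0.0020 y -0.2101
top white 214 x mean -0.0005 min -0.0312 max 0.0319 y -0.2120
scene red 8 x mean -0.0041 min -0.0151 max 0.0001 y -0.2079
scene green 4 x mean 0.0038 min 0.0023 max 0.0051 y -0.2104
scene white 310 x mean 0.0048 min -0.0453 max 0.0489 y -0.2154
```

View pics/w16z.png

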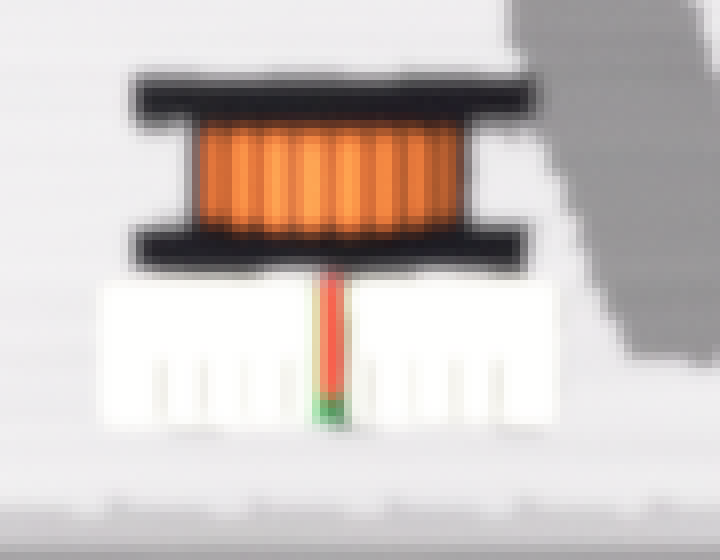

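Run:
```python
from h import *
T=cam("top");i=ctrl.get_image("top")[:,:,::-1];cv2.imwrite("pics/t17.png",i)
c=T
for u in((390+47/4,140+304/4),(390+53/4,140+411/4)):
    p=ray(c,u,.05)-O;print(u,p@gx,p@gy)
S=cam("scene")
# deck front edge check in same view
p=ray(c,(390+100/4,140+180/4),.1)-O;print(p@gx,p@gy)
p=ray(c,(390+128/4,140+440/4),.1)-O;print(p@gx,p@gy)
```

```text
(401.75, 216.0) 0.026740715950617555 0.025835680253283748
(403.25, 242.75) -0.029380087181978147 0.02817902298900738
0.08108712058895619 0.0006905736192387547
-0.05070806297370654 -0.00012889870764875983
```

View pics/t17.png

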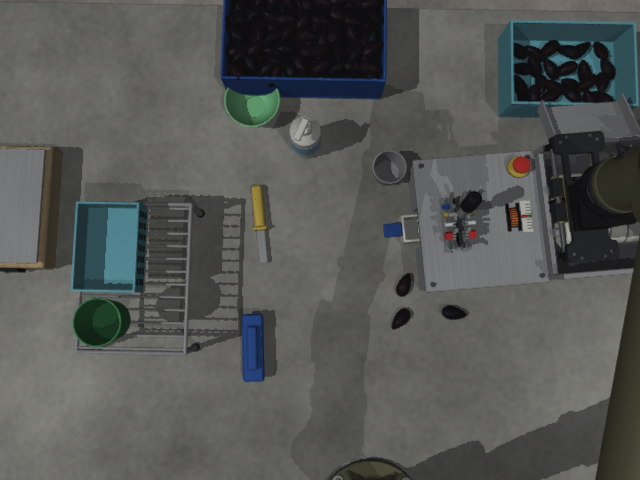

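```bash
python3 -c "
from bench import ctrl
print(ctrl.close_job())"
```

```text
the job is handed in; nothing more can be done
None
```

I did the three steps in the order asked and handed the job in about 24 s into the 72 s limit. The arm was clear of everything at hand-in.

- **Tray:** I pulled it out by its plain end, took it again by the handle and pushed it in, blue handle out, until it met the stop at about 10 N. The last top view shows the pan end about 27 mm outside the mouth. An earlier, ambiguous wrist view read 32 to 39 mm. Home is 30 mm, and these readings are only good to a few mm, so the firm stop is the better evidence.
- **Lever:** I lifted the sleeve about 19 mm, swung the lever across and let it drop into the yellow notch. After release, two views put the grip 162.5 mm from the pivot, which is fully down. The angle read 0.11 rad; 0.11 to 0.17 is allowed. While it was still gripped it stopped about 3 mm high, probably because the fingers had slipped on the grip.
- **Thumbwheel:** I rolled it in one stroke, pressing with about 6 N. The wrist and top views put the pointer about 0.5 to 1 mm from the middle of the green band, which allows 3 mm either way. The scene view, at a slant and with few pixels, disagreed: it put the pointer about 8 mm from the green. I put that down to parallax and trusted the other two.
- **Other things on the slab:** by eye, the brush, knife, cup, mussels and soap were where they started in the last top view.

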